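# Soap box mouth-down under the sliding dust cover

## Robot

A 6-joint arm with a two-finger parallel gripper is mounted at the origin on the work surface. World frame = base frame: x ahead of the robot, y to its left, z up, the work surface at z = 0. Lengths are in m, angles in rad, forces in N, time in s.
With the tool pointing down it reaches from about 0.35 to 0.775 m from the base axis. Payload 5.5 kg.
Tool frame: the origin (TCP) lies on the centre line of the jaws, within the pads' length; the fingertips stand 11 mm ahead of it and the grasp point (between the pads) lies 8 mm behind it; z points along the fingers, y is the line along which they close (so a half turn about z gives the same grasp; the last joint's range is limited). The gripper opens to 85 mm and grips with 20 to 120 N. Pads are 22 mm wide; open, the fingers measure 114 mm over their backs; the gripper's body (76 mm by 85 mm) begins 54 mm behind the grasp point. The pads swing forward as they close: fully open they stand 13 mm farther back than shut.
Start: joints at [1.132, 0.313, 0.046, 1.304, 0, 1.431], TCP at [0.169, 0.55, 0.242] pointing down, gripper open.
Joint ranges: [-2.76, 2.76], [-0.86, 1.69], [-1.03, 1.26], [-2.2, 2.34], [-1.47, 1.5], [-3.14, 3.14]. Speed limits (rad/s): [2.57, 2.57, 3.14, 3.14, 3.14, 3.14].

## Interface

Orientations are given as a unit quaternion [w, x, y, z].
In Python, from workcell import env, viewer, order, models gives the robot as it stands.
- The arm moves only by the tool drive_tool, never from a script. Its argument "series" is a list that holds one entry, the list of rows, each a list of 6 numbers: the shift along the tool's x, y, z each as a share of 120 mm, from -1 to 1, then the turn, a rotation vector about the tool's x, y, z each as a share of 180 degrees, from -1 to 1. A call has 1 to 20 rows; each row shifts and turns the commanded pose from where the row before left it, along the tool's axes as they then stand; what a row does not reach is not made up. A row lasts 1/8 s, in which the tool goes at most 62.5 mm and 10.7 degrees, less where a joint would pass 70% of its speed; a pose out of reach is approached as far as the arm can. A call with a number of a shift or a turn outside -1 to 1 is refused whole. A call with a gripper value outside its range is refused whole. "jaw" is the opening, from -1 (shut) to 1 (fully open), set as the call begins (left out, the last holds). The fingers move at their own pace and stop on an object; "grip_force" is the grip in N (left out, the last holds). Time passes only in rows, so rows that do not move let the fingers close. It gives the time, the measured TCP pose, the force, the opening and the grip force at its end, in the units of the state.
- env.get_state(): the state, without advancing time (a new reading comes with each control period).
- viewer.read_camera(name): name is "scene" or "top" or "wrist"; returns the picture (480x640x3 uint8, red, green, blue); there is no depth.
- viewer.camera_info(name): a dict with "intrinsics" (3x3 intrinsics, pixels), "D" ([k1, k2, p1, p2, k3] as OpenCV has them; the pictures are not rectified), "R" (3x3) and "t" (3): a world point X has camera coordinates R X + t; the wrist camera has in their place "T_tool_cam" (4x4, takes a point from camera to tool coordinates, whose origin is the TCP and whose axes are the flange's). Camera axes: x right, y down, z forward; pixel columns grow to the right and rows downward; lengths in m; the calibration is good to about 2 mm. A picture is of the moment at which its call begins: read the wrist's pose just before it. camera_info takes no time and is no camera call.
- order.hand_in(): hands the job in; it is judged then, once.
Trained networks look in the newest picture that a camera, given by its name, has taken for a name from the list of things; names that differ only in an ending like _2 or _b are one class to them, and where a whole thing is asked for, a point or a joint stands for the part that bears it (a point fixed in the world has none). Each returns a list of dicts, best first, with "score" (0 to 1); they miss things now and then, are a little off and sometimes report something else, mostly with a low value. They report only what shows in the picture. A call takes as long as a camera call. They do not tell look-alikes from the thing itself.
- models.silhouettes(label, camera): "region" (480x640 bool, what is visible of it) and "location" ([column, row] in pixels, amid what is visible of it).
The state is a dict: "clock": time; "joint_pos": joint angles; "qvel": joint speeds; "tau": joint torques, N m; "tcp_pos": TCP position; "orientation": TCP orientation; "wrist_force": force on the tool from outside, world axes, zero at the start; "ft_torque": the same for the moment, N m; "finger_gap": finger opening in m; "grip_force": force on a finger pad.
Only numpy, scipy, OpenCV 4.12 (cv2) and the standard library are available. Lean on these libraries where they do the work, as an engineer would, in place of code of your own. Each camera call takes 0.05 s, during which the arm holds its last target. There are 200 camera calls.

## Task

Slide the white cover of the grey drying tier fully open, lay the washed soap box mouth-down (closed base up) in the rectangular recess so that it sits fully home and flat, then slide the cover fully shut over it. Leave the spray bottle, steel cup, scrub brush and peg box standing where they are.

Things in the scene. Friction and masses are not known exactly. Their poses are not given: they have to be found in the camera images.
- tier: Low grey open-topped drying tier, fixed: 150 (x) x 304 (y) x 91 mm high; origin at centre of underside. Two bays along y, floors at z = 45 mm, no wall between: the +y bay (centre y = 73 mm) has the recess, the -y bay is empty. Inside x +-64, y +-146 mm. End walls 83 mm high. Long walls x = +-64..75 mm carry the cover at z = 83 mm, with track lips (x = +-70..75) up to 91 mm.
- recess (a point): Centre of the floor of the rectangular recess in the +y bay, 37 mm above the tier's underside; axes as the tier. The recess is 101 mm (along tier x) x 63 mm (along tier y), 8 mm deep below the bay floor, with a 2 mm chamfer. The soap box fits it either end round.
- cover (a joint): Sliding white cover, position in m along the tier's long walls: 0 = shut (over the recess bay), grows as it slides to tier -y, 0.146 = fully open (over the empty bay). Starts nearly shut. Needs about 2 N.
- cover_grip (a point): Middle of the cover's handle, moving with it: an upright bar on the middle of the cover, 80 mm along tier x, 12 mm thick along tier y, 30 mm tall; this point is 15 mm below the bar's top and 15 mm above the cover's upper face. Cover: plate 138 (x) x 150 (y) x 5 mm, upper face 88 mm above the tier's underside.
- soapbox: White plastic soap box, a rectangular box 96 x 58 x 40 mm open on one 96 x 58 face, walls and base 4 mm, about 90 g. Starts standing on a short end. Origin at the centre of that end; z along the 96 mm length (up at the start), y along the 58 mm width (+-29 mm), x (+-20 mm) from the closed base towards the open mouth, so x points straight down when it lies mouth-down.
- mouth (a point): Centre of the soap box's open mouth (rim plane), at x = +20 mm, z = 48 mm of the soap box; axes as the soap box.
- back (a point): Centre of the outside of the soap box's closed base, at x = -20 mm, z = 48 mm of the soap box.
- spray: Bystander: empty pink spray bottle with white trigger head, 70 mm diameter, 205 mm tall, nozzle reaching 61 mm from its axis along its x; origin at the centre of its underside.
- cup: Bystander: stainless steel cup, 74 mm diameter, 85 mm tall, upright; origin at the centre of its underside.
- brush: Bystander: dark scrub brush lying bristles down, 60 (x) x 150 (y) x 46 mm; origin at the centre of its underside.
- pegbox: Bystander: open wooden box full of wooden clothes pegs, 110 (x) x 180 (y) x 70 mm; origin at the centre of its underside.
Things that resemble listed ones, but are neither listed nor needed, are in the scene too. There is more than one size of the soapbox; the job needs the largest.

How it is judged:
By the outcome, as a careful person would: the job done as asked, in the order asked, and still so for the second after the job is handed in, with the robot touching nothing.
It also fails if it takes over 67 s, if anything falls off the work surface, if the arm or the gripper's body presses on something with over 40 N, if the wrist force passes 120 N, or if a joint passes its speed limit or range.

## Working session

There is one attempt and no reset: what is moved stays moved. The work goes in short steps, Python scripts to look and compute and a tool call to move; the robot and the scene stay as the last step left them, time stands still between calls to the robot, and variables do not carry over. Pictures are saved under pics/ and viewed, at most 10 in all, crops included, and the job is handed in when it is done.

Besides the shell and the picture viewer there is one more tool, called in YAML: its name, and indented under it one key for each argument. drive_tool: Moves the arm, as the interface text tells. Its arguments: {"type":"object","properties":{"series":{"type":"array"},"jaw":{"type":"number"},"grip_force":{"type":"number"}},"required":["series"]}

```bash
ls; mkdir -p pics
python3 - <<'E'
from workcell import env, viewer, order, models
import cv2,numpy as np
np.set_printoptions(precision=4,suppress=True)
print(env.get_state())
for n in("scene","top","wrist"):
    print(n,viewer.camera_info(n))
a=viewer.read_camera("scene");b=viewer.read_camera("top")
cv2.imwrite("pics/s0.png",a[:,:,::-1]);cv2.imwrite("pics/t0.png",b[:,:,::-1])
for c in("scene","top"):
  for l in("soapbox","tier","cover","cover_grip"):
    for r in models.silhouettes(l,c): print(c,l,round(r["score"],2),r["location"],r["region"].sum())
E
```

```text
pics
{'clock': 0.0, 'joint_pos': array([1.1324, 0.314 , 0.045 , 1.3036, 0.    , 1.4312]), 'qvel': array([-0.0007, -0.0016,  0.0002, -0.0009,  0.0002, -0.001 ]), 'tau': array([ -0.001 , -48.0626,  29.8534,   0.0192,  -0.0003,   0.    ]), 'tcp_pos': array([0.1691, 0.5491, 0.2414]), 'orientation': array([-0.0003,  0.1488,  0.9889, -0.0009]), 'wrist_force': array([0.3737, 0.508 , 0.337 ]), 'ft_torque': array([-0.0329, -0.065 , -0.0217]), 'grip_force': 0.0, 'finger_gap': 0.08540630262647}
scene {'intrinsics': array([[576.2134,   0.    , 319.5982],
       [  0.    , 576.2134, 237.6399],
       [  0.    ,   0.    ,   1.    ]]), 'D': array([-0.0645,  0.    ,  0.    ,  0.    ,  0.    ]), 'R': array([[-0.2041,  0.979 ,  0.0014],
       [ 0.8086,  0.1693, -0.5635],
       [-0.5519, -0.1139, -0.8261]]), 't': array([-0.0309, -0.4498,  1.6382])}
top {'intrinsics': array([[479.9237,   0.    , 322.0639],
       [  0.    , 479.9237, 250.9674],
       [  0.    ,   0.    ,   1.    ]]), 'D': array([0.013, 0.   , 0.   , 0.   , 0.   ]), 'R': array([[-0.0238, -0.9997, -0.0093],
       [-0.9849,  0.025 , -0
[... 224 characters left out ...]
'D': array([0.0315, 0.    , 0.    , 0.    , 0.    ]), 'T_tool_cam': array([[ 0.001 , -0.9452, -0.3266,  0.0843],
       [ 1.    ,  0.0011,  0.0001,  0.0008],
       [ 0.0002, -0.3266,  0.9452, -0.1315],
       [ 0.    ,  0.    ,  0.    ,  1.    ]])}
scene soapbox 0.91 [384.4, 226.8] 1161
scene soapbox 0.86 [404.0, 200.1] 553
scene soapbox 0.69 [388.0, 267.9] 590
scene tier 0.86 [171.6, 210.0] 10139
scene cover 0.73 [192.9, 208.0] 3364
scene cover_grip 0.59 [191.0, 206.8] 3386
top soapbox 0.77 [256.5, 295.3] 744
top soapbox 0.69 [247.6, 252.2] 461
top soapbox 0.58 [243.0, 346.5] 489
top soapbox 0.27 [345.7, 320.8] 2072
top tier 0.56 [495.7, 269.3] 12888
top cover_grip 0.67 [468.8, 261.7] 5206
```

View pics/s0.png

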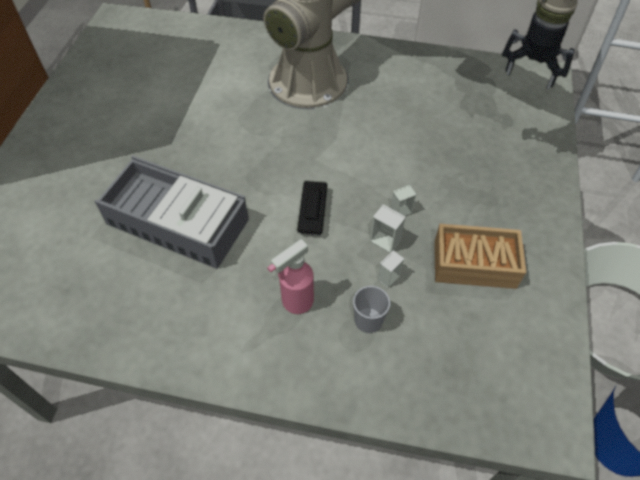

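View pics/t0.png

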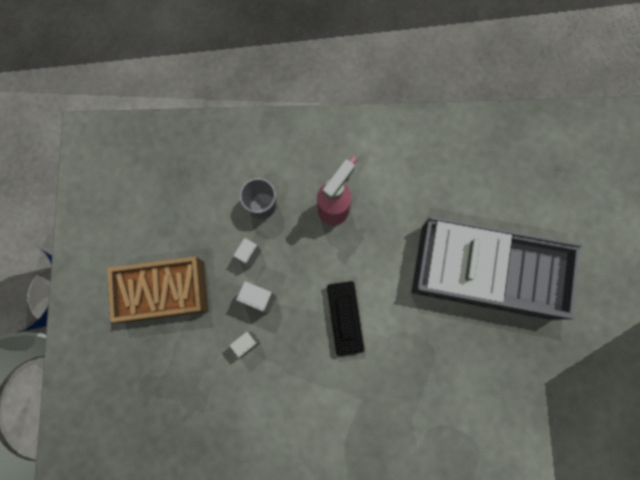

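Both views: tier to the robot's right (top ~495,268), the middle white box (top ~254,296; scene ~388,228) is the largest, with smaller look-alikes on either side, and the bystanders nearby. I'll fit poses.

```bash
cat > h.py <<'E'
from workcell import env, viewer, order, models
import cv2,numpy as np
from scipy.spatial.transform import Rotation as Ro
from scipy.optimize import minimize
np.set_printoptions(precision=4,suppress=True)
def cam(n):
    i=viewer.camera_info(n)
    if n!="wrist": return i["intrinsics"],i["D"],np.array(i["R"]),np.array(i["t"])
    s=env.get_state();T=np.eye(4);q=s["orientation"]
    T[:3,:3]=Ro.from_quat(q,scalar_first=True).as_matrix();T[:3,3]=s["tcp_pos"]
    M=np.linalg.inv(T@i["T_tool_cam"]);return i["intrinsics"],i["D"],M[:3,:3],M[:3,3]
def proj(c,X):
    K,D,R,t=c
    return cv2.projectPoints(np.array(X,float).reshape(-1,1,3),cv2.Rodrigues(R)[0],t,K,np.array(D))[0].reshape(-1,2)
def back(c,uv,z):
    K,D,R,t=c
    p=cv2.undistortPoints(np.array(uv,float).reshape(-1,1,2),K,np.array(D)).reshape(-1,2)
    d=np.c_[p,np.ones(len(p))]@R; o=-R.T@t
    return o+d*((z-o[2])/d[:,2])[:,None]
def box(sx,sy,z0,z1): return np.array([[a*sx/2,b*sy/2,z] for a in(-1,1) for b in(-1,1) for z in(z0,z1)])
def place(P,p,z=0):
    c,s=np.cos(p[2]),np.sin(p[2]);return P@np.array([[c,s,0],[-s,c,0],[0,0,1]])+[p[0],p[1],z]
def fit(P,views,p0,z=0):
    def cost(p):
        t=0
        for c,m in views:
            h=np.round(cv2.convexHull(proj(c,place(P,p,z)).astype(np.float32))*16).astype(np.int32)
            k=np.zeros(m.shape,np.uint8);cv2.fillPoly(k,[h],255,cv2.LINE_AA,4)
            a=k/255.;t+=np.abs(a-m).sum()/m.sum()
        return t
    best=None
    for dy in np.radians([0,-8,8]):
        r=minimize(cost,[p0[0],p0[1],p0[2]+dy],method="Nelder-Mead",options=dict(initial_simplex=np.array([p0]*4)+[[0,0,dy],[.015,0,dy],[0,.015,dy],[0,0,dy+.15]]))
        if best is None or r.fun<best.fun:best=r
    return best.x,best.fun
E
python3 - <<'E'
from h import *
im={n:viewer.read_camera(n) for n in("scene","top")}
C={n:cam(n) for n in im}
def near(l,n,uv):
    return min(models.silhouettes(l,n),key=lambda r:np.hypot(*(np.array(r["location"])-uv)))["region"].astype(float)
for l,P,g,ls in(("tier",box(.15,.304,0,.091),(495,269,0.09,0),(171,210)),("soapbox",box(.04,.058,0,.096),(256,295,.09,0),(384,227)),("spray",box(.07,.07,0,.1),(334,200,.1,0),(297,288)),
  ("cup",box(.07,.07,0,.085),(258,197,.08,0),(370,308)),("brush",box(.06,.15,0,.046),(345,318,.04,0),(313,207)),("pegbox",box(.11,.18,0,.07),(155,290,.06,0),(480,256))):
    b=back(C["top"],[g[:2]],g[2])[0];print(l,b)
    if l in("spray","cup"):continue
    v={"scene":near(l,"scene",ls),"top":near(l,"top",g[:2])}
    for vs in(["scene"],["top"],["scene","top"]):
        for y in ([0] if l!="soapbox" else [0,.6,1.2]):print(vs,fit(P,[(C[n],v[n]) for n in vs],[b[0],b[1],y]))
cr=[cv2.resize(im["scene"][170:300,340:470],(520,520),interpolation=2)[:, :, ::-1]]
cv2.imwrite("pics/c0.png",cr[0])
for g in [(247,252),(243,346)]:print(back(C["top"],[g],.06))
E
```

```text
tier [ 0.5437 -0.1849  0.09  ]
['scene'] (array([ 0.5522, -0.1958, -0.2323]), np.float64(0.051941385972671616))
['top'] (array([ 0.5498, -0.1928, -0.2156]), np.float64(0.028791664403526873))
['scene', 'top'] (array([ 0.55  , -0.196 , -0.2062]), np.float64(0.08485946548517838))
soapbox [0.5038 0.2884 0.09  ]
['scene'] (array([ 0.5042,  0.2896, -0.442 ]), np.float64(0.05725687259828554))
['scene'] (array([0.5038, 0.2895, 0.2715]), np.float64(0.15673793805629452))
['scene'] (array([0.5022, 0.2896, 0.3328]), np.float64(0.1587282819325385))
['top'] (array([ 0.503 ,  0.2913, -0.3806]), np.float64(0.12986918807352243))
['top'] (array([ 0.5035,  0.2911, -0.3901]), np.float64(0.12702423786015118))
['top'] (array([0.5104, 0.2902, 1.0401]), np.float64(0.5719354028951553))
['scene', 'top'] (array([ 0.5035,  0.2902, -0.4364]), np.float64(0.18920171007231698))
['scene', 'top'] (array([ 0.5041,  0.2912, -0.4521]), np.float64(0.2005739797080401))
['scene', 'top'] (array([ 0.5037,  0.2911, -0.4512]), np.float64(0.1840645412280678))
spray [0.6905 0.1296 0.1   ]
cup [0.7067 0.2857 0.08  ]
brush [0.4563 0.1126 0.04  ]
['scene'] (array([0.4476, 0.1082, 1.7229]), np.float64(0.27446733205917745))
['top'] (array([ 0.4572,  0.1128, -1.4863]), np.float64(0.12483405813687341))
['scene', 'top'] (array([0.4584, 0.1116, 1.6983]), np.float64(0.42034953488903737))
pegbox [0.5217 0.4987 0.06  ]
['scene'] (array([0.5263, 0.4959, 0.092 ]), np.float64(0.03316190068910671))
['top'] (array([0.524 , 0.4996, 0.1161]), np.float64(0.0428466367521823))
['scene', 'top'] (array([0.5249, 0.4978, 0.1025]), np.float64(0.08258842536799556))
[[0.5956 0.3114 0.06  ]]
[[0.4053 0.3187 0.06  ]]
```

View pics/c0.png

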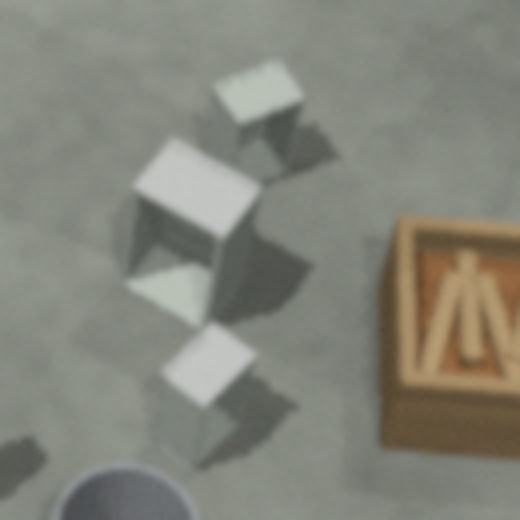

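The crop shows the largest box (crop ~195,235) with its mouth facing the scene camera, i.e. along yaw ≈ -0.44. Plan: open the cover, push the standing box over so it lands mouth-down, then pick it vertically and place it. First I'll look at the handle with the wrist camera.

```bash
cat >> h.py <<'E'
def rel(pos,yaw):
    "total shift (shares of 120 mm) and turn (shares of 180deg) in tool axes to a tool-down pose with tool x at yaw"
    s=env.get_state();R=Ro.from_quat(s["orientation"],scalar_first=True)
    G=Ro.from_matrix(np.array([[np.cos(yaw),np.sin(yaw),0],[np.sin(yaw),-np.cos(yaw),0],[0,0,-1.]]))
    print("shift",R.inv().apply(np.array(pos)-s["tcp_pos"])/.12,"turn",(R.inv()*G).as_rotvec()/np.pi)
E
python3 - <<'E'
from h import *
c=cam("top");p=back(c,[[472,259]],.115)[0];print(p)
t=np.array([.55,-.195]);y=-.21
print("tier-local",Ro.from_euler("z",-y).apply(p-[*t,0]))
rel([p[0]-.0,p[1],.26],np.pi+y)
E
```

```text
[ 0.5611 -0.1335  0.115 ]
tier-local [-0.002   0.0625  0.115 ]
shift [-4.7961 -4.4786 -0.1476] turn [ 0.      0.     -0.0283]
```

drive_tool:
  series:
    - [[-0.27,-0.25,-0.01,0,0,0],[-0.27,-0.25,-0.01,0,0,0],[-0.27,-0.25,-0.01,0,0,0],[-0.27,-0.25,-0.01,0,0,0],[-0.27,-0.25,-0.01,0,0,0],[-0.27,-0.25,-0.01,0,0,0],[-0.27,-0.25,-0.01,0,0,0],[-0.27,-0.25,-0.01,0,0,0],[-0.27,-0.25,-0.01,0,0,0],[-0.27,-0.25,-0.01,0,0,0],[-0.27,-0.25,-0.01,0,0,0],[-0.27,-0.25,-0.01,0,0,0],[-0.27,-0.25,-0.01,0,0,0],[-0.27,-0.25,-0.01,0,0,0],[-0.27,-0.25,-0.01,0,0,0],[-0.27,-0.25,-0.01,0,0,0],[-0.24,-0.24,0,0,0,0],[-0.24,-0.24,0,0,0,0],[0,0,0,0,0,-0.028],[0,0,0,0,0,0]]
  jaw: 0

```text
clock: 3.5
tcp_pos: [0.5615, -0.1343, 0.2611]
orientation: [-0.0, 0.106, 0.994, 0.0]
wrist_force: [-0.4, -0.6, -0.2]
finger_gap: 0.0431
grip_force: 0.0
```

Run:
```python
from h import *
s=env.get_state();print(s["clock"],s["tcp_pos"],s["orientation"],s["finger_gap"])
c=cam("wrist");a=viewer.read_camera("wrist");cv2.imwrite("pics/w1.png",a[:,:,::-1])
for l in("cover_grip","tier"):
  for r in models.silhouettes(l,"wrist"):
    print(l,r["score"],r["location"],r["region"].sum(),cv2.minAreaRect(np.argwhere(r["region"])[:,::-1].astype(np.float32)))
```

```text
3.5 [ 0.5615 -0.1343  0.2611] [-0.0003  0.1061  0.9944  0.0002] 0.04307053049840645
cover_grip 0.68 [307.2, 204.6] 32431 ((309.5, 208.0), (170.0, 203.0), 90.0)
tier 0.6 [231.6, 201.0] 73026 ((223.2940216064453, 205.6514892578125), (191.96617126464844, 425.9910888671875), 89.81214141845703)
```

View pics/w1.png

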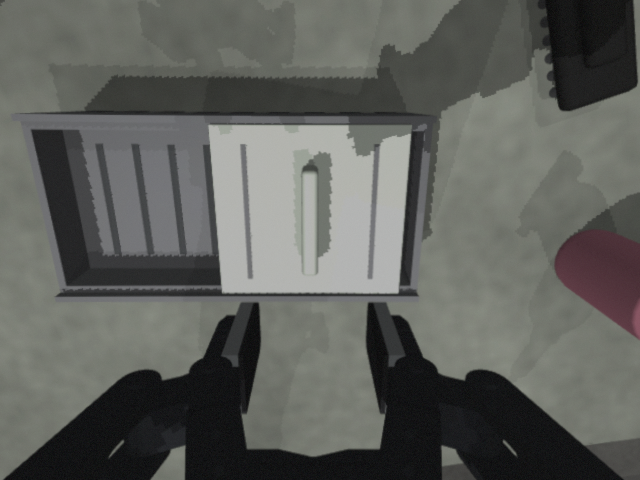

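The wrist view shows the tier upright in the picture, cover about 10 mm off shut (gap at right, col 405-415), handle top from (310,168) to (310,275).

Run:
```python
from h import *
c=cam("wrist");t=np.array([.55,-.195,0]);y=-.21
f=lambda uv,z:print(z,back(c,uv,z),"\n",Ro.from_euler("z",-y).apply(back(c,uv,z)-t))
f([[310,166],[310,275]],.118)            # handle top
f([[209,124],[411,125],[403,293],[221,294]],.088)  # plate corners
f([[18,116],[435,117],[418,297],[57,297]],.091) # lips
```

```text
0.118 [[ 0.5206 -0.1259  0.118 ]
 [ 0.6005 -0.1431  0.118 ]] 
 [[-0.0432  0.0615  0.118 ]
 [ 0.0386  0.0613  0.118 ]]
0.088 [[ 0.4798 -0.193   0.088 ]
 [ 0.5115 -0.0482  0.088 ]
 [ 0.6465 -0.0726  0.088 ]
 [ 0.6152 -0.2238  0.088 ]] 
 [[-0.069  -0.0127  0.088 ]
 [-0.0683  0.1355  0.088 ]
 [ 0.0689  0.1398  0.088 ]
 [ 0.0697 -0.0146  0.088 ]]
0.091 [[ 0.4475 -0.323   0.091 ]
 [ 0.5093 -0.0313  0.091 ]
 [ 0.6512 -0.0612  0.091 ]
 [ 0.5876 -0.3561  0.091 ]] 
 [[-0.0736 -0.1466  0.091 ]
 [-0.0739  0.1516  0.091 ]
 [ 0.0711  0.1519  0.091 ]
 [ 0.0704 -0.1497  0.091 ]]
```

drive_tool:
  series:
    - [[0,0,0.3,0,0,0],[0,0,0.3,0,0,0],[0,0,0.3,0,0,0],[0,0,0.25,0,0,0],[0,0,0.14,0,0,0],[0,0,0,0,0,0]]

```text
clock: 4.4
tcp_pos: [0.5603, -0.1327, 0.1056]
orientation: [-0.001, 0.105, 0.994, 0.0]
wrist_force: [-0.2, 0.9, -0.1]
finger_gap: 0.0426
grip_force: 0.0
```

drive_tool:
  series:
    - [[0,0,0,0,0,0],[0,0,0,0,0,0],[0,0,0,0,0,0],[0,0,0,0,0,0],[0,0,0,0,0,0],[0,0,0,0,0,0]]
  jaw: -1
  grip_force: 30

```text
clock: 5.15
tcp_pos: [0.5623, -0.1341, 0.1081]
orientation: [0.001, 0.105, 0.994, -0.0]
wrist_force: [-1.1, 0.5, 6.1]
finger_gap: 0.0117
grip_force: 33.7
```

drive_tool:
  series:
    - [[0,-0.06,0,0,0,0],[0,-0.12,0,0,0,0],[0,-0.15,0,0,0,0],[0,-0.15,0,0,0,0],[0,-0.15,0,0,0,0],[0,-0.15,0,0,0,0],[0,-0.13,0,0,0,0],[0,-0.1,0,0,0,0],[0,-0.08,0,0,0,0],[0,-0.03,0,0,0,0],[0,0,0,0,0,0],[0,0,0,0,0,0]]

```text
clock: 6.65
tcp_pos: [0.5336, -0.2661, 0.1081]
orientation: [0.001, 0.106, 0.994, -0.001]
wrist_force: [-2.9, -0.4, 7.0]
finger_gap: 0.0112
grip_force: 33.8
```

drive_tool:
  series:
    - [[0,-0.03,0,0,0,0],[0,-0.03,0,0,0,0],[0,0,0,0,0,0],[0,0,0,0,0,0]]

```text
clock: 7.15
tcp_pos: [0.5333, -0.2675, 0.1081]
orientation: [0.002, 0.104, 0.995, 0.004]
wrist_force: [2.7, 16.6, 10.0]
finger_gap: 0.0109
grip_force: 34.6
```

drive_tool:
  series:
    - [[0,0.05,0,0,0,0],[0,0,0,0,0,0],[0,0,0,0,0,0],[0,0,0,0,0,0],[0,0,-0.1,0,0,0],[0,0,-0.3,0,0,0],[0,0,-0.4,0,0,0],[0,0,-0.4,0,0,0],[0,0,0,0,0,0]]
  jaw: -0.3

```text
clock: 8.28
tcp_pos: [0.5351, -0.2679, 0.2564]
orientation: [0.004, 0.105, 0.994, -0.002]
wrist_force: [-0.0, -0.6, 0.1]
finger_gap: 0.0299
grip_force: 0.0
```

Run:
```python
from h import *
s=env.get_state();print(s["clock"],s["tcp_pos"],s["finger_gap"],s["joint_pos"])
rel([.463,.309,.25],np.pi-.44)
```

```text
8.275 [ 0.5351 -0.2679  0.2564] 0.02994763587055965 [-0.5983  0.3486  0.1303  1.3429  0.     -0.3872]
shift [1.5951 4.5751 0.023 ] turn [-0.0008  0.0029  0.0729]
```

drive_tool:
  series:
    - [[0.11,0.32,0,0,0,0],[0.11,0.32,0,0,0,0],[0.11,0.32,0,0,0,0],[0.11,0.32,0,0,0,0],[0.11,0.32,0,0,0,0],[0.11,0.32,0,0,0,0],[0.11,0.32,0,0,0,0],[0.11,0.32,0,0,0,0],[0.11,0.32,0,0,0,0],[0.11,0.32,0,0,0,0],[0.11,0.32,0,0,0,0],[0.11,0.32,0,0,0,0],[0.11,0.32,0,0,0,0],[0.11,0.32,0,0,0,0],[0.055,0.1,0,0,0,0],[0,0,0,0,0,0.037],[0,0,0,0,0,0.037],[0,0,0,0,0,0],[0,0,0,0,0,0]]
  jaw: -1

```text
clock: 10.65
tcp_pos: [0.461, 0.3105, 0.2506]
orientation: [-0.0, 0.219, 0.976, -0.0]
wrist_force: [0.0, 0.0, -0.2]
finger_gap: 0.0
grip_force: 0.0
```

Run:
```python
from h import *
c=cam("wrist");a=viewer.read_camera("wrist");cv2.imwrite("pics/w2.png",a[:,:,::-1])
rel([.463,.309,.091],np.pi-.44)
# predicted top-face corners of the box
print(proj(c,place(box(.04,.058,.096,.096),[.504,.29,-.44])))
```

```text
shift [-0.0209 -0.0053  1.3306] turn [-0.     -0.     -0.0008]
[[273.9228 254.1564]
 [273.9228 254.1564]
 [349.2867 254.0934]
 [349.2867 254.0934]
 [275.5408 300.6553]
 [275.5408 300.6553]
 [347.8805 300.5997]
 [347.8805 300.5997]]
```

View pics/w2.png

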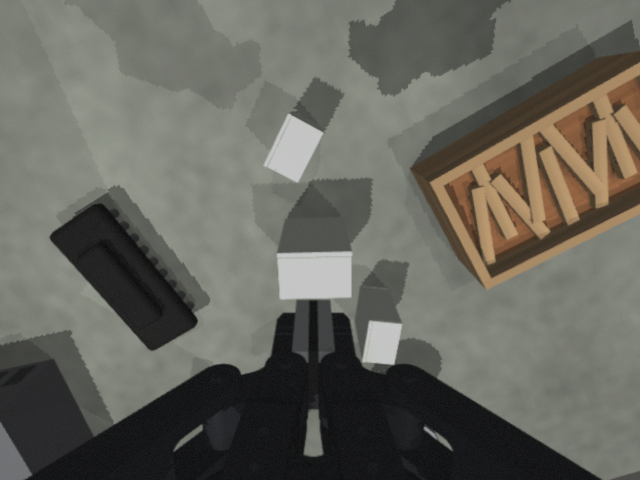

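The box top spans (277-352, 252-298), within ~1 mm of the prediction; small look-alikes at (295,147) and (382,342) are clear of the tipping lane. Descend behind the base and push.

drive_tool:
  series:
    - [[0,0,0.3,0,0,0],[0,0,0.4,0,0,0],[0,0,0.4,0,0,0],[0,0,0.23,0,0,0],[0,0,0,0,0,0],[-0.06,0,0,0,0,0],[-0.06,0,0,0,0,0],[-0.06,0,0,0,0,0],[-0.06,0,0,0,0,0],[-0.06,0,0,0,0,0]]

```text
clock: 11.95
tcp_pos: [0.4942, 0.2954, 0.0914]
orientation: [0.0, 0.22, 0.976, 0.0]
wrist_force: [-0.1, 0.6, -0.2]
finger_gap: 0.0003
grip_force: 0.1
```

drive_tool:
  series:
    - [[-0.06,0,0,0,0,0],[-0.04,0,0,0,0,0],[-0.03,0,0,0,0,0],[-0.03,0,0,0,0,0],[-0.03,0,0,0,0,0],[0,0,0,0,0,0],[0,0,0,0,0,0],[0,0,-0.3,0,0,0],[0.1,0,-0.4,0,0,0],[0.2,0,-0.4,0,0,0],[0,0,-0.2,0,0,0],[0,0,0,0,0,0]]

```text
clock: 13.45
tcp_pos: [0.4824, 0.3021, 0.2496]
orientation: [0.002, 0.219, 0.976, 0.002]
wrist_force: [-0.0, 0.3, 0.2]
finger_gap: 0.0004
grip_force: 0.0
```

Run:
```python
from h import *
c=cam("wrist");a=viewer.read_camera("wrist");cv2.imwrite("pics/w3.png",a[:,:,::-1])
print(env.get_state()["tcp_pos"])
for r in models.silhouettes("soapbox","wrist"): print(r["score"],r["location"],r["region"].sum())
```

```text
[0.4818 0.3016 0.2477]
0.96 [374.9, 301.2] 3055
0.78 [311.7, 267.5] 4368
0.69 [291.9, 114.1] 2471
```

View pics/w3.png

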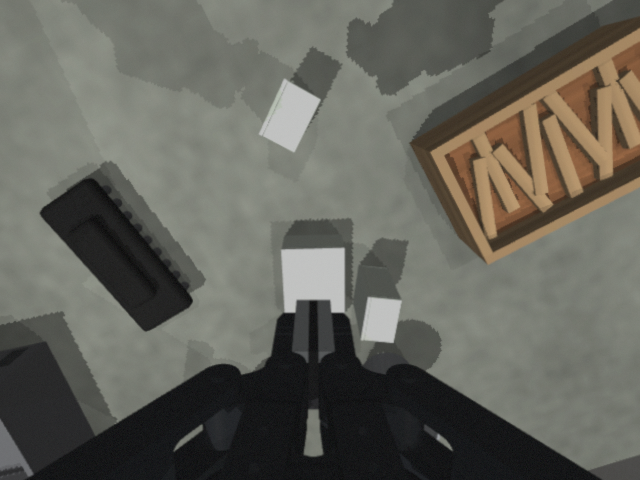

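The box now lies mouth-down (near top edge from (282,249) to (344,248)), straight in the picture; the neighbours haven't moved.

Run:
```python
from h import *
c=cam("wrist");e=back(c,[[281.5,248.5],[344.5,248]],.04);print(e,np.linalg.norm(e[1]-e[0]))
d=e[1]-e[0];yaw=np.arctan2(d[1],d[0])-np.pi/2;u=np.array([np.cos(yaw),np.sin(yaw),0])
ctr=e.mean(0)+.048*u;print("yaw",yaw,"centre",ctr)
T=cam("top");viewer.read_camera("top");m=min(models.silhouettes("soapbox","top"),key=lambda r:np.hypot(*(proj(T,[ctr])[0]-r["location"])))
viewer.read_camera("scene");S=cam("scene");m2=min(models.silhouettes("soapbox","scene"),key=lambda r:np.hypot(*(proj(S,[ctr])[0]-r["location"])))
P=box(.096,.058,0,.04)
for v in([(T,m["region"].astype(float))],[(S,m2["region"].astype(float))]):print(fit(P,v,[ctr[0],ctr[1],yaw]))
rel([ctr[0],ctr[1],.028],np.pi+yaw)
```

```text
[[0.5079 0.2581 0.04  ]
 [0.5318 0.3098 0.04  ]] 0.05698083450117294
yaw -0.4335201709295855 centre [0.5634 0.2638 0.04  ]
(array([ 0.6094,  0.3122, -0.7566]), np.float64(2.0800311756501766))
(array([ 0.5685,  0.2615, -0.4141]), np.float64(0.07302181227520593))
shift [-0.7558  0.0188  1.8112] turn [-0.0006 -0.0006 -0.0032]
```

drive_tool:
  series:
    - [[0.3,0,0,0,0,0],[0.3,0,0,0,0,0],[0,0,0,0,0,0],[0,0,0,0,0,0]]
  jaw: 1

```text
clock: 14.25
tcp_pos: [0.4168, 0.3321, 0.2467]
orientation: [-0.0, 0.22, 0.976, -0.0]
wrist_force: [0.1, 0.4, -0.1]
finger_gap: 0.0725
grip_force: 0.0
```

Run:
```python
from h import *
s=env.get_state();print(s["tcp_pos"],s["finger_gap"])
c=cam("wrist");a=viewer.read_camera("wrist")
p=proj(c,[[.5634,.2638,.04]])[0];print(p)
R=models.silhouettes("soapbox","wrist")
for r in R:print(r["score"],r["location"],r["region"].sum())
m=min(R,key=lambda r:np.hypot(*(p-r["location"])))["region"]
print(cv2.minAreaRect(np.argwhere(m)[:,::-1].astype(np.float32)))
g=cv2.cvtColor(a,cv2.COLOR_RGB2GRAY)
w=cv2.morphologyEx((g>150).astype(np.uint8),cv2.MORPH_OPEN,np.ones((5,5)));k,lab,st,ce=cv2.connectedComponentsWithStats(w)
for i in range(1,k):
  if st[i,4]>500:
    rc=cv2.minAreaRect(np.argwhere(lab==i)[:,::-1].astype(np.float32));print(st[i],rc)
    b=back(c,cv2.boxPoints(rc),.04);print(b[:,:2],np.linalg.norm(b-np.roll(b,1,0),axis=1),b.mean(0))
cv2.imwrite("pics/w4.png",a[:,:,::-1])
```

```text
[0.4168 0.3321 0.2467] 0.07254420259860303
[313.1782 360.0442]
0.85 [373.7, 367.9] 2990
0.64 [314.3, 351.3] 5897
0.61 [297.4, 205.8] 2606
0.37 [540.6, 228.8] 32661
((315.2975769042969, 350.8079528808594), (101.01764678955078, 59.79508590698242), 88.49256896972656)
[ 266  183   55   59 1947] ((293.0000305175781, 212.5), (38.013153076171875, 52.771202087402344), 26.56505012512207)
[[0.4192 0.2839]
 [0.3904 0.3217]
 [0.4162 0.3417]
 [0.4466 0.3041]] [0.0341 0.0476 0.0327 0.0483] [0.4181 0.3128 0.04  ]
[ 285  320   61   82 4704] ((315.16802978515625, 360.7371520996094), (81.1580581665039, 59.18136215209961), 88.8982925415039)
[[0.5113 0.2582]
 [0.5346 0.3103]
 [0.6226 0.2729]
 [0.5976 0.2168]] [0.0957 0.0571 0.0956 0.0615] [0.5665 0.2645 0.04  ]
[ 361  371   37   39 1184] ((379.2281799316406, 390.540283203125), (31.339284896850586, 40.72369384765625), 10.007980346679688)
[[0.6374 0.2832]
 [0.5949 0.3092]
 [0.6141 0.3349]
 [0.6575 0.3097]] [0.0333 0.0499 0.032  0.0502] [0.626  0.3092 0.04  ]
```

View pics/w4.png

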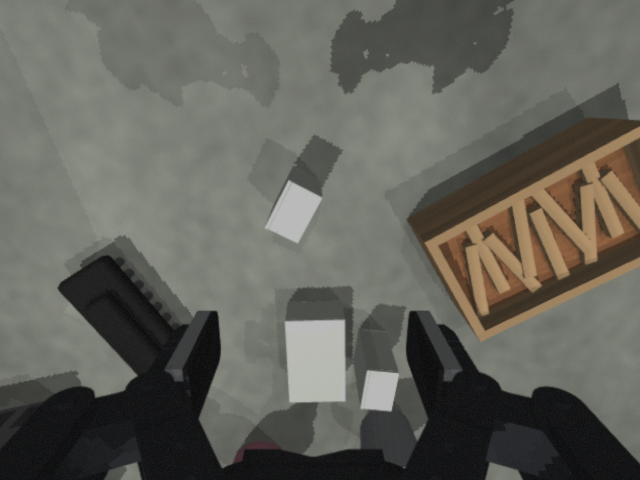

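The box's top face is (285-346, 320-402), length as expected. A look-alike at (380,390) blocks the right finger at mid-length, so I'll grip near the robot-side end, drag the box back, then regrip it centrally.

Run:
```python
from h import *
rel([.538,.277,.022],np.pi-.43)
```

```text
shift [-1.1045  0.0196  1.8727] turn [-0.0001  0.     -0.0045]
```

drive_tool:
  series:
    - [[-0.3,0.02,0.1,0,0,-0.0045],[-0.4,0,0.2,0,0,0],[-0.3,0,0.3,0,0,0],[-0.104,0,0.3,0,0,0],[0,0,0.3,0,0,0],[0,0,0.3,0,0,0],[0,0,0.2,0,0,0],[0,0,0.12,0,0,0],[0,0,0.05,0,0,0],[0,0,0,0,0,0],[0,0,0,0,0,0]]

```text
clock: 15.72
tcp_pos: [0.5387, 0.2791, 0.0238]
orientation: [0.001, 0.213, 0.977, 0.001]
wrist_force: [0.4, 0.2, 0.8]
finger_gap: 0.0852
grip_force: 0.0
```

drive_tool:
  series:
    - [[0,0,0,0,0,0],[0,0,0,0,0,0],[0,0,0,0,0,0],[0,0,0,0,0,0],[0,0,0,0,0,0],[0,0,0,0,0,0]]
  jaw: -1
  grip_force: 25

```text
clock: 16.48
tcp_pos: [0.5382, 0.279, 0.0235]
orientation: [0.001, 0.213, 0.977, 0.0]
wrist_force: [-0.8, -1.0, 5.7]
finger_gap: 0.0573
grip_force: 27.7
```

drive_tool:
  series:
    - [[0.05,0,0,0,0,0],[0.1,0,0,0,0,0],[0.1,0,0,0,0,0],[0.1,0,0,0,0,0],[0.1,0,0,0,0,0],[0.05,0,0,0,0,0],[0,0,0,0,0,0]]

```text
clock: 17.35
tcp_pos: [0.4829, 0.3047, 0.0236]
orientation: [0.001, 0.212, 0.977, 0.001]
wrist_force: [0.3, 0.3, 7.1]
finger_gap: 0.0574
grip_force: 28.0
```

drive_tool:
  series:
    - [[0,0,0,0,0,0],[0,0,0,0,0,0],[0,0,0,0,0,0],[-0.067,0,0,0,0,0],[-0.1,0,0,0,0,0],[-0.1,0,0,0,0,0],[0,0,0,0,0,0],[0,0,0,0,0,0]]
  jaw: 0.6

```text
clock: 18.35
tcp_pos: [0.5123, 0.2902, 0.0225]
orientation: [-0.0, 0.213, 0.977, -0.0]
wrist_force: [0.1, 0.0, 0.8]
finger_gap: 0.0685
grip_force: 0.0
```

drive_tool:
  series:
    - [[0,0,0,0,0,0],[0,0,0,0,0,0],[0,0,0,0,0,0],[0,0,0,0,0,0],[0,0,0,0,0,0]]
  jaw: -1
  grip_force: 30

```text
clock: 18.98
tcp_pos: [0.5121, 0.2906, 0.0228]
orientation: [-0.0, 0.213, 0.977, 0.0]
wrist_force: [-1.5, 1.1, 2.1]
finger_gap: 0.0572
grip_force: 33.3
```

drive_tool:
  series:
    - [[0,0,-0.05,0,0,0],[0,0,-0.2,0,0,0],[0,0,-0.4,0,0,0],[0,0,-0.4,0,0,0],[0,0,-0.3,0,0,0],[0,0,0,0,0,0]]

```text
clock: 19.73
tcp_pos: [0.5145, 0.2912, 0.1886]
orientation: [0.003, 0.213, 0.977, 0.002]
wrist_force: [-0.1, 1.2, -1.3]
finger_gap: 0.0572
grip_force: 33.0
```

Run:
```python
from h import *
s=env.get_state();print(s["clock"],s["tcp_pos"],s["orientation"],s["finger_gap"],s["grip_force"])
c=cam("wrist");a=viewer.read_camera("wrist");cv2.imwrite("pics/w5.png",a[:,:,::-1])
rel([.5637,-.125,.20],np.pi-.21)
```

```text
19.725 [0.5145 0.2912 0.1886] [0.003 0.213 0.977 0.002] 0.057205024034004924 33.03343892097473
shift [-1.8236 -2.9753 -0.1178] turn [ 0.0007  0.0009 -0.0698]
```

View pics/w5.png

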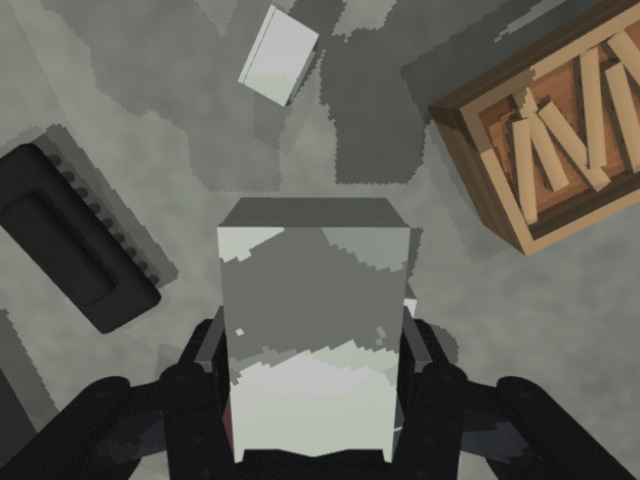

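Box firmly held, base up; its near top edge runs (218,227)-(409,227), which puts its centre within 1 mm of the TCP. Next, a look at the recess with the box held back out of view.

drive_tool:
  series:
    - [[-0.1,-0.2,-0.1,0,0,0],[-0.18,-0.31,-0.1,0,0,0],[-0.18,-0.31,-0.1,0,0,0],[-0.18,-0.31,-0.1,0,0,0],[-0.18,-0.31,-0.1,0,0,0],[-0.18,-0.31,0,0,0,0],[-0.18,-0.31,0,0,0,0],[-0.18,-0.31,0,0,0,0],[-0.18,-0.31,0,0,0,0],[-0.18,-0.28,0,0,0,-0.035],[-0.3,0,0,0,0,-0.035],[-0.35,0,0,0,0,0],[-0.3,0,0,0,0,0],[0,0,0,0,0,0],[0,0,0,0,0,0]]

```text
clock: 21.65
tcp_pos: [0.6617, -0.1456, 0.2427]
orientation: [-0.002, 0.104, 0.995, 0.0]
wrist_force: [-0.5, -0.2, -1.5]
finger_gap: 0.0574
grip_force: 33.0
```

Run:
```python
from h import *
s=env.get_state();print(s["clock"],s["tcp_pos"],s["orientation"],s["finger_gap"],s["grip_force"])
c=cam("wrist");a=viewer.read_camera("wrist")
t=[.5487,-.1945,-.21]
def rec(w,l,z):return place(np.array([[-w,-l,z],[w,-l,z],[w,l,z],[-w,l,z]])+[0,.073,0],t)
b=a[:,:,::-1].copy()
for P,col in((rec(.0505,.0315,.037),(0,0,255)),(rec(.0525,.0335,.045),(0,255,0))):
    print(proj(c,P))
cv2.imwrite("pics/w6.png",b)
```

```text
21.65 [ 0.6617 -0.1456  0.2427] [-0.0018  0.1044  0.9945  0.0004] 0.057413237373314725 32.961212396621704
[[271.6207   4.2418]
 [275.8078 144.8018]
 [352.0135 144.9375]
 [356.9289   4.4149]]
[[267.6447  -1.5717]
 [272.5431 148.3429]
 [355.3163 148.4898]
 [360.9986  -1.3816]]
```

View pics/w6.png

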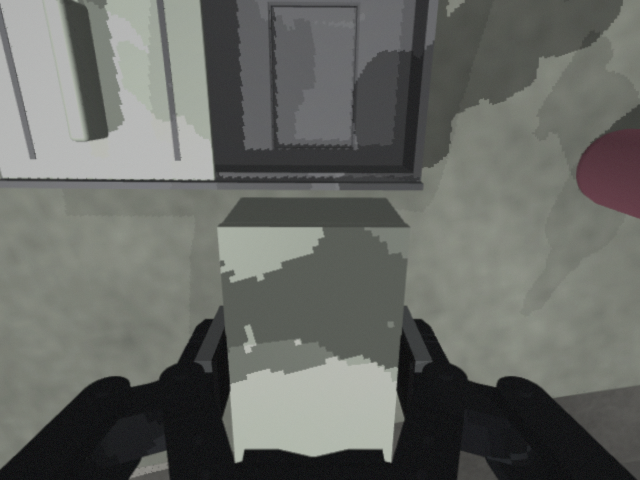

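The recess is visible at about (268-358, 3-150), close to the predicted outline. I'll check its edges numerically.

Run:
```python
import cv2,numpy as np
g=cv2.imread("pics/w6.png",0).astype(int)
print("top",[g[0:14,c].tolist() for c in(290,330)])
print("bot",[np.median(g[138:158,c:c+9],1).astype(int).tolist() for c in(285,300,320,340)])
for r in(40,120):print(r,"L",g[r,262:284].tolist(),"R",g[r,344:366].tolist())
```

```text
top [[104, 100, 92, 91, 88, 71, 64, 92, 105, 106, 108, 107, 107, 107], [106, 104, 95, 94, 91, 78, 60, 81, 103, 105, 107, 107, 108, 108]]
bot [[97, 96, 97, 97, 96, 93, 80, 62, 56, 51, 58, 55, 54, 54, 53, 53, 54, 53, 54, 53], [107, 99, 97, 96, 95, 92, 79, 62, 54, 49, 53, 53, 53, 53, 54, 54, 54, 54, 54, 54], [110, 108, 100, 95, 95, 94, 81, 62, 55, 49, 52, 54, 53, 54, 55, 54, 54, 54, 54, 54], [110, 109, 98, 93, 94, 92, 90, 69, 56, 50, 61, 56, 53, 54, 54, 54, 54, 53, 54, 54]]
40 L [94, 96, 95, 97, 95, 96, 87, 70, 67, 57, 52, 55, 64, 90, 96, 97, 95, 95, 96, 94, 96, 96] R [107, 109, 106, 107, 106, 109, 106, 107, 107, 103, 89, 76, 82, 92, 98, 105, 108, 108, 107, 107, 106, 109]
120 L [98, 98, 95, 97, 96, 98, 97, 98, 96, 81, 66, 60, 54, 58, 86, 96, 97, 96, 96, 98, 98, 95] R [111, 111, 110, 109, 109, 110, 108, 91, 57, 50, 56, 62, 69, 71, 70, 71, 71, 71, 72, 71, 72, 72]
```

Run:
```python
from h import *
rel([.5644,-.1243,.135],np.pi-.217)
```

```text
shift [0.8261 0.0047 0.9068] turn [ 0.0001 -0.0009  0.0025]
```

drive_tool:
  series:
    - [[0.2,0,0,0,0,0.0025],[0.3,0,0,0,0,0],[0.226,0.005,0,0,-0.001,0],[0.1,0,0.1,0,0,0],[0,0,0.3,0,0,0],[0,0,0.3,0,0,0],[0,0,0.2,0,0,0],[0,0,0,0,0,0],[0,0,0,0,0,0]]

```text
clock: 22.82
tcp_pos: [0.5665, -0.1243, 0.1381]
orientation: [0.002, 0.108, 0.994, -0.0]
wrist_force: [0.6, -1.0, 0.4]
finger_gap: 0.0574
grip_force: 32.9
```

Run:
```python
from h import *
s=env.get_state();print(s["clock"],s["tcp_pos"],s["orientation"],s["finger_gap"],s["grip_force"],s["wrist_force"])
rel([.5644,-.1243,.072],np.pi-.217)
```

```text
22.825 [ 0.5665 -0.1243  0.1381] [ 0.0024  0.1083  0.9941 -0.0003] 0.057370115072213804 32.9265832901001 [ 0.6271 -1.0082  0.3616]
shift [ 0.0197 -0.0039  0.5506] turn [-0.      0.0015 -0.    ]
```

drive_tool:
  series:
    - [[0.01,-0.002,0.2,0,0,0],[0,0,0.2,0,0,0],[0,0,0.1,0,0,0],[0,0,0.05,0,0,0],[0,0,0,0,0,0]]

```text
clock: 23.45
tcp_pos: [0.5657, -0.1244, 0.0712]
orientation: [0.002, 0.108, 0.994, -0.0]
wrist_force: [0.2, 0.2, -0.8]
finger_gap: 0.0574
grip_force: 33.0
```

drive_tool:
  series:
    - [[0,0,0.03,0,0,0],[0,0,0.02,0,0,0],[0,0,0,0,0,0]]

```text
clock: 23.82
tcp_pos: [0.5653, -0.1242, 0.0646]
orientation: [0.001, 0.108, 0.994, -0.0]
wrist_force: [-0.2, -0.2, -1.0]
finger_gap: 0.0578
grip_force: 33.0
```

drive_tool:
  series:
    - [[0,0,0.02,0,0,0],[0,0,0.02,0,0,0],[0,0,0,0,0,0],[0,0,0,0,0,0]]

```text
clock: 24.32
tcp_pos: [0.5655, -0.1243, 0.0599]
orientation: [0.002, 0.108, 0.994, -0.0]
wrist_force: [-0.5, -0.5, 0.3]
finger_gap: 0.0571
grip_force: 33.1
```

drive_tool:
  series:
    - [[0,0,0.01,0,0,0],[0,0,0.01,0,0,0],[0,0,0,0,0,0]]

```text
clock: 24.7
tcp_pos: [0.5656, -0.1243, 0.0597]
orientation: [0.002, 0.108, 0.994, -0.0]
wrist_force: [-5.1, 2.8, 16.8]
finger_gap: 0.0577
grip_force: 34.9
```

Bottomed exactly at the expected home height. Release and lift.

drive_tool:
  series:
    - [[0,0,-0.02,0,0,0],[0,0,0,0,0,0],[0,0,0,0,0,0],[0,0,0,0,0,0],[0,0,-0.1,0,0,0],[0,0,-0.2,0,0,0],[0,0,-0.4,0,0,0],[0,0,-0.4,0,0,0],[0,0,-0.3,0,0,0],[0,0,0,0,0,0],[0,0,0,0,0,0]]
  jaw: 0.7

```text
clock: 26.08
tcp_pos: [0.5647, -0.1241, 0.2278]
orientation: [0.002, 0.108, 0.994, -0.0]
wrist_force: [-0.4, 0.7, -1.4]
finger_gap: 0.0724
grip_force: 0.0
```

Run:
```python
from h import *
s=env.get_state();print(s["clock"],s["tcp_pos"],s["finger_gap"])
c=cam("wrist");a=viewer.read_camera("wrist");cv2.imwrite("pics/w7.png",a[:,:,::-1])
for z in(.077,.085):print(z,proj(c,place(np.array([[-.048,-.029,z],[.048,-.029,z],[.048,.029,z],[-.048,.029,z]])+[0,.073,0],[.5494,-.1945,-.217])))
rel([.5330,-.2675,.106],np.pi-.213)
```

```text
26.075 [ 0.5647 -0.1241  0.2278] 0.07235670822124976
0.077 [[271.5659 154.4634]
 [275.7092 279.7198]
 [350.3632 279.7884]
 [354.7934 154.5442]]
0.085 [[270.4124 156.0287]
 [274.775  284.2474]
 [351.3003 284.3176]
 [355.9582 156.1116]]
shift [-0.0015 -1.2246  1.0078] turn [ 0.0001  0.0005 -0.0013]
```

View pics/w7.png

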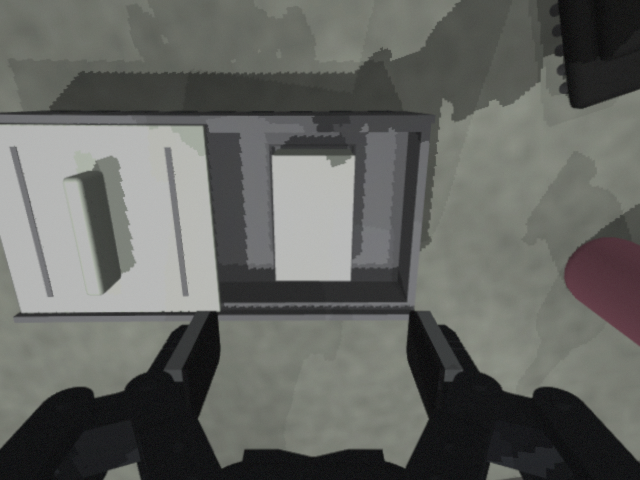

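The box sits flat in the recess: corners (272,154), (354,154), (351,281), (275,281) match the home height. Now grip the handle and shut the cover.

drive_tool:
  series:
    - [[0,-0.2,0,0,0,0],[0,-0.35,0,0,0,0],[0,-0.35,0,0,0,0],[0,-0.32,0,0,0,0],[0,0,0.1,0,0,0],[0,0,0.3,0,0,0],[0,0,0.3,0,0,0],[0,0,0.2,0,0,0],[0,0,0.1,0,0,0],[0,0,0,0,0,0]]
  jaw: 0

```text
clock: 27.38
tcp_pos: [0.533, -0.2661, 0.1065]
orientation: [0.0, 0.108, 0.994, 0.001]
wrist_force: [-1.3, -0.2, 0.1]
finger_gap: 0.0425
grip_force: 0.0
```

drive_tool:
  series:
    - [[0,0,0,0,0,0],[0,0,0,0,0,0],[0,0,0,0,0,0],[0,0,0,0,0,0],[0,0,0,0,0,0],[0,0,0,0,0,0]]
  jaw: -1
  grip_force: 30

```text
clock: 28.12
tcp_pos: [0.5345, -0.2675, 0.1091]
orientation: [0.003, 0.108, 0.994, -0.001]
wrist_force: [0.2, 1.9, 5.9]
finger_gap: 0.0114
grip_force: 33.6
```

drive_tool:
  series:
    - [[0,0.06,0,0,0,0],[0,0.12,0,0,0,0],[0,0.15,0,0,0,0],[0,0.15,0,0,0,0],[0,0.15,0,0,0,0],[0,0.15,0,0,0,0],[0,0.15,0,0,0,0],[0,0.12,0,0,0,0],[0,0.08,0,0,0,0],[0,0.05,0,0,0,0],[0,0,0,0,0,0],[0,0,0,0,0,0]]

```text
clock: 29.62
tcp_pos: [0.5646, -0.1288, 0.1091]
orientation: [0.002, 0.108, 0.994, -0.0]
wrist_force: [-1.2, 2.1, 7.2]
finger_gap: 0.0114
grip_force: 33.8
```

drive_tool:
  series:
    - [[0,0.03,0,0,0,0],[0,0.03,0,0,0,0],[0,0.02,0,0,0,0],[0,0,0,0,0,0],[0,0,0,0,0,0]]

```text
clock: 30.25
tcp_pos: [0.5656, -0.1246, 0.1091]
orientation: [0.001, 0.11, 0.994, -0.005]
wrist_force: [-6.6, -14.9, 6.2]
finger_gap: 0.0115
grip_force: 34.0
```

drive_tool:
  series:
    - [[0,0,0,0,0,0],[0,0,0,0,0,0],[0,0,0,0,0,0],[0,0,-0.1,0,0,0],[0,0,-0.3,0,0,0],[0,0,-0.4,0,0,0],[0,0,-0.4,0,0,0],[0,0,0,0,0,0],[0,0,0,0,0,0]]
  jaw: -0.3

```text
clock: 31.38
tcp_pos: [0.5659, -0.1193, 0.2522]
orientation: [0.002, 0.108, 0.994, -0.0]
wrist_force: [-0.0, -0.5, -0.4]
finger_gap: 0.0295
grip_force: 0.0
```

Run:
```python
from h import *
s=env.get_state();print(s["clock"],s["tcp_pos"],s["finger_gap"])
c=cam("wrist");a=viewer.read_camera("wrist");cv2.imwrite("pics/w8.png",a[:,:,::-1])
g=cv2.cvtColor(a,cv2.COLOR_RGB2GRAY).astype(int)
# plate edges at three pos, expected shut: local y -.002 and .148 at z .088
t=[.5494,-.1945,-.215]
print(proj(c,place(np.array([[-.03,-.002,.088],[-.03,.148,.088],[-.03,.146,.083]]),t)))
q=proj(c,place(np.array([[-.03,-.002,.088],[-.03,.148,.088]]),t)).round().astype(int)
for u,v in q: print(u,v,g[v,u-14:u+15].tolist())
```

```text
31.375 [ 0.5659 -0.1193  0.2522] 0.02952622249963398
[[205.3225 176.0691]
 [407.4394 175.9677]
 [403.2977 174.7564]]
205 176 [81, 105, 108, 107, 110, 109, 108, 109, 109, 110, 109, 109, 109, 117, 160, 174, 175, 176, 175, 175, 176, 174, 176, 174, 174, 175, 175, 175, 174]
407 176 [174, 175, 175, 176, 177, 174, 175, 176, 175, 175, 176, 174, 159, 125, 106, 104, 106, 96, 77, 74, 73, 73, 72, 75, 74, 74, 75, 88, 112]
```

```bash
python3 -c "
from workcell import order
print(order.hand_in())"
```

```text
the job is handed in; nothing more can be done
None
```

Job handed in at about 31 s: cover slid open to its stop, the largest soap box set mouth-down and flat in the recess, and the cover slid back to its shut stop. I didn't touch the spray bottle, cup, brush or peg box, though I took no final picture to check them.

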